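# Dial open the hex-key case

### The job

Open the red hex-key case: grip the dial and turn it right (clockwise) to number 6 (yellow mark) and pause there, then left to number 2 (blue mark) and pause, then right again until you feel it come up firmly against the stop inside the lock, without forcing it. Then let go of the dial where it is, slide the case's clear door all the way open, let go, and leave the other things on the stool undisturbed.

Things in the scene. Friction and masses are not known exactly. Their poses are not given: they have to be found in the camera images.
- case: Fixed red plastic case, 160 (x) x 260 (y) x 60 mm high; origin at the centre of its underside, z up. The dial is on its +y half, the clear sliding door over the hex keys on its -y half. Round the dial a black ring is fixed with ticks for numbers 1 to 7 (1 to 7 white pips), 0.2 rad apart, growing clockwise; 4 lies along the case's +x, 6 has a yellow mark, 2 a blue one.
- dial_grip (a point): On the dial's vertical axis at gripping height, case frame (0, 64, 93) mm. The dial is an aluminium disc of 64 mm diameter, its top 73 mm above the stool, with an upright black bar 52 long, 14 wide, 32 mm high (top at 105 mm) centred on the axis. The point turns with the dial; its +x runs along the bar to the white-striped pointer end (red tip on the disc).
- dial (a joint): Dial angle in rad, positive = right (clockwise from above); 0 = pointer along the case's +x, at number 4. Number n is at 0.2*(n-4): 6 is +0.4, 2 is -0.4. A number is set when the dial rests within 0.07 rad of it for 0.3 s. Turning takes about 0.05 N m; the dial stays where left. The bolt holds the door shut until the dial is beyond about +0.6.
- lock: Lock works inside the case, hidden below the dial; origin on the dial's axis 30 mm above the stool. Its inner stop ends the dial's right turn (first touch) somewhere between +0.70 and +1.00 rad of dial angle; it differs every time and cannot be seen or read, only felt.
- tab: Hidden sprung tab turning with the dial, 30 mm from its axis, that meets the inner stop; origin on the axis 30 mm above the stool. Past first touch the moment rises by about 8 N m per rad of turn, above the dial's friction. Firmly against the stop = 0.15 to 0.35 N m (5 to 12 N at the tab) kept for 0.2 s or more; above 0.50 N m (17 N at the tab) the lock is forced and damaged.
- door_grip (a point): Centre of the gripping height of the door's upright white fin, 80 mm above the stool; the fin is 50 mm long along the case's x, 12 mm thick along the case's y, from 61 to 93 mm above the stool. Closed it stands 70 mm from the case's centre towards the case's -y.
- door (a joint): Opening of the clear sliding door in m: 0 closed, 0.070 fully open at its end stop. It slides level towards the case's -y, away from the dial, against about 2 N of friction, and stays where left.
- level: Aluminium torpedo level, 22 x 230 x 46 mm, long along its y, between the robot and the case; bystander.
- doorknob: Turned wooden doorknob, 54 mm diameter, 56 mm high, standing behind the case; bystander.
- anchor_tray: White tray 90 x 120 x 22 mm of grey nylon wall anchors, to the right; bystander.
- anchor1: Loose grey nylon wall anchor, 45 x 12 x 12 mm, lying behind the case; bystander.
- anchor2: Another such anchor, lying to the left of the case; bystander.
- screwdriver: Screwdriver lying to the left; bystander.
- tape: Yellow and black tape measure, 65 x 32 x 60 mm, to the left; bystander.

How it is judged:
By the outcome, as a careful person would: the job done as asked, in the order asked, and still so for the second after the job is handed in, with the robot touching nothing.
It also fails if it takes over 72 s, if anything falls off the work surface, if the arm or the gripper's body presses on something with over 40 N, if the wrist force passes 120 N, or if a joint passes its speed limit or range.

### The arm

A 6-joint arm with a two-finger parallel gripper is mounted at the origin on the work surface. World frame = base frame: x ahead of the robot, y to its left, z up, the work surface at z = 0. Lengths are in mm, angles in degrees, forces in N, time in s.
With the tool pointing down it reaches from about 325 to 775 mm from the base axis. Payload 5.5 kg.
Tool frame: the origin (TCP) lies between the finger pads; the fingertips stand 17 mm ahead of it and the grasp point (between the pads) lies 2 mm behind it; z points along the fingers, y is the line along which they close (so a half turn about z gives the same grasp; the last joint's range is limited). The gripper opens to 88 mm and grips with 3 to 60 N. Pads are 20 mm wide; open, the fingers measure 115 mm over their backs; the gripper's body (75 mm by 178 mm) begins 61 mm behind the grasp point.
Start: joints at [-77.275, 5.22, 70.514, -0, 104.267, -3.249], TCP at [165.121, -576.846, 239.631] pointing down, gripper open.
Joint ranges: [-164.24, 164.24], [-49.07, 125.15], [9.68, 141.18], [-86.29, 266.29], [3.28, 154.24], [-151.56, 151.56]. Speed limits (degrees/s): [147.25, 147.25, 172.46, 180, 180, 180].

### API

Orientations are given as [roll, pitch, yaw] about the fixed x, y, z axes, in that order (R = Rz(yaw) Ry(pitch) Rx(roll)).
In Python, from workcell import env gives the robot as it stands.
- The arm moves only by the tool carry_out, never from a script. Its argument "rows" is a list of rows, each a list of 7 numbers: the shift along the world's x, y, z in mm, then the turn, a rotation vector about the world's x, y, z in rad, then the opening, from 0 (shut) to 1 (fully open). In form: [[x, y, z, ax, ay, az, fingers], ...]. A call has 1 to 12 rows; each row shifts and turns the commanded pose from where the row before left it; what a row does not reach is not made up. A row lasts 1/10 s, in which the tool goes at most 50 mm and 8.59 degrees, less where a joint would pass 70% of its speed; a pose out of reach is approached as far as the arm can. A call is refused whole if a number of a shift passes 50 or a number of a turn 0.15, either way. A call with a gripper value outside its range is refused whole. The fingers move at their own pace and stop on an object; the grip force is fixed at half the most. Time passes only in rows, so rows that do not move let the fingers close. It gives the time, the measured TCP pose, the force, the opening and the grip force at its end, in the units of the state.
- env.get_state(): the state, without advancing time (a new reading comes with each control period).
- env.get_image(name): name is "scene" or "top"; returns a dict with "pixels" (420x560x3 uint8, red, green, blue), "fx", "fy", "cx", "cy" (pixels), "position" and "rotation" of the camera in the world. Camera axes: x right, y up, looking along -z (the intrinsics and any distortion apply to the point x, -y, -z); pixel columns grow to the right and rows downward; lengths in mm; the calibration is good to about 2 mm. A picture is of the moment at which its call begins. There is no depth.
- env.sign_off(): hands the job in; it is judged then, once.
Trained networks look in a picture, given as the dict that the camera call returned (one of the last four; its "shot" number tells which), for a name from the list of things; names that differ only in an ending like _2 or _b are one class to them, and where a whole thing is asked for, a point or a joint stands for the part that bears it (a point fixed in the world has none). Each returns a list of dicts, best first, with "confidence" (0 to 1); they miss things now and then, are a little off and sometimes report something else, mostly with a low value. They report only what shows in the picture. A call takes as long as a camera call.
- env.outline_of(target, picture): "pixels" (420x560 bool, what is visible of it) and "centre" ([column, row] in pixels, amid what is visible of it).
The state is a dict: "time": time; "joint_pos": joint angles; "qvel": joint speeds; "tau": joint torques, N m; "tool_pos": TCP position; "eef_rot": TCP orientation; "force": force on the tool from outside, world axes, zero at the start; "ft_torque": the same for the moment, N m; "finger_gap": finger opening in mm; "grasp_force": force on a finger pad.
Only numpy, scipy, OpenCV 4.12 (cv2) and the standard library are available. Lean on these libraries where they do the work, as an engineer would, in place of code of your own. Each camera call takes 0.05 s, during which the arm holds its last target. There are 200 camera calls.

## Working session

There is one attempt and no reset: what is moved stays moved. The work goes in short steps, Python scripts to look and compute and a tool call to move; the robot and the scene stay as the last step left them, time stands still between calls to the robot, and variables do not carry over. Pictures are saved under pics/ and viewed, at most 10 in all, crops included, and the job is handed in when it is done.

Besides the shell and the picture viewer there is one more tool, called after "Emit:" as name(argument=value, ...), one argument or row to a line, values as JSON. carry_out: Moves the arm, as the interface text tells. Its arguments: {"type":"object","properties":{"rows":{"type":"array"}},"required":["rows"]}

```bash
mkdir -p pics; cat > h.py <<'E'
import numpy as np, cv2
from workcell import env
def ray(p,uv):
    d=np.array([(uv[0]-p["cx"])/p["fx"],-(uv[1]-p["cy"])/p["fy"],-1.]); return np.array(p["rotation"])@d
def atz(p,uv,z):
    d=ray(p,uv); o=np.array(p["position"]); return o+d*(z-o[2])/d[2]
def proj(p,X):
    c=np.array(p["rotation"]).T@(np.array(X,float)-p["position"]); return np.array([p["cx"]+p["fx"]*c[0]/-c[2],p["cy"]-p["fy"]*c[1]/-c[2]])
E
python3 - <<'E'
from h import *
ps=[]
for n in("top","scene"):
    p=env.get_image(n); ps.append(p); print(n,{k:v for k,v in p.items() if k!="pixels"})
    for t in("case","dial_grip","door_grip","dial","level"):
        for r in env.outline_of(t,p)[:1]:
            m=r["pixels"].astype(np.uint8); print(t,r["confidence"],r["centre"],cv2.minAreaRect(cv2.findNonZero(m)) )
ims=[cv2.cvtColor(p["pixels"],cv2.COLOR_RGB2BGR) for p in ps]
cv2.imwrite("pics/top.png",ims[0]);cv2.imwrite("pics/scene.png",ims[1])
print(env.get_state())
E
```

```text
top {'fx': 545.9042195110832, 'fy': 545.9042195110832, 'cx': 278.02849124292544, 'cy': 210.83777900706002, 'position': array([ 327.35204352,  -13.60297036, 1606.19902219]), 'rotation': array([  8.0515412 ,   0.24126508, -88.35223785]), 'shot': 1}
case 0.71 [307.2, 193.1] ((306.4101867675781, 195.79551696777344), (91.38584899902344, 59.27595138549805), 2.8624050617218018)
dial_grip 0.6 [282.4, 192.3] ((284.0, 192.0), (22.0, 22.0), 90.0)
door_grip 0.72 [327.4, 195.5] ((329.1471252441406, 196.05734252929688), (44.04498291015625, 50.23724365234375), 2.8624050617218018)
dial 0.67 [283.6, 189.7] ((284.5, 192.5), (21.0, 21.0), 90.0)
level 0.8 [290.0, 276.8] ((286.5, 274.5), (9.0, 79.0), 90.0)
scene {'fx': 405.97391540742615, 'fy': 405.97391540742615, 'cx': 274.2184313640937, 'cy': 213.56276996944283, 'position': array([953.07628382, 633.97359096, 720.64082118]), 'rotation': array([ 50.30459379,   0.47148354, 148.2937434 ]), 'shot': 2}
case 0.78 [253.5, 228.0] ((251.20986938476562, 223.85089111328125), (100.78204345703125, 69.63357543945312), 54.605201721191406)
dial_grip 0.84 [260.9, 224.8]
[... 453 characters left out ...]
, 38.65980911254883)
{'time': 0.6, 'joint_pos': array([-7.72742700e+01,  5.21838926e+00,  7.05143163e+01,  6.47213856e-04,
        1.04268455e+02, -3.24945354e+00]), 'qvel': array([ 0.02732491,  0.02669816, -0.02667557,  0.05947203,  0.1222555 ,
       -0.02661743]), 'tau': array([-1.50307005e-03, -4.45874548e+01, -4.06279707e+01,  6.97536883e-02,
        1.92974741e-02, -7.38101249e-06]), 'tool_pos': array([ 165.12670363, -576.83123563,  239.64039923]), 'eef_rot': array([-1.79998877e+02, -6.92012566e-04,  1.59753430e+01]), 'force': array([-0.29763208,  0.01120922, -0.96077349]), 'ft_torque': array([-0.05341936, -0.00700649, -0.00879611]), 'grasp_force': 0.0, 'finger_gap': 87.93960362033394}
```

View pics/top.png

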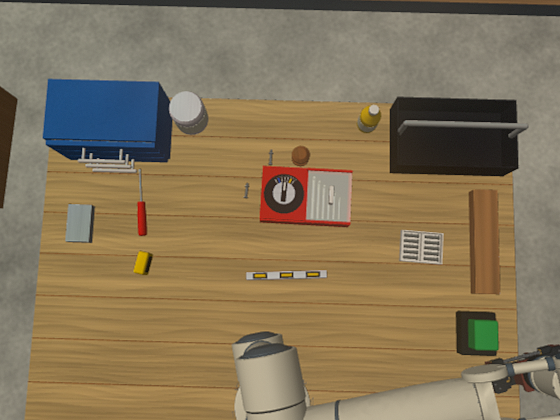

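View pics/scene.png

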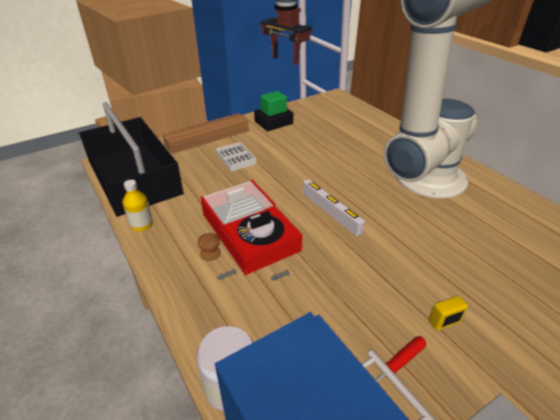

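```bash
sed -i '1i from scipy.spatial.transform import Rotation as Ro' h.py
cat >> h.py <<'E'
_g=env.get_image
def img(n):
    p=dict(_g(n)); p["rotation"]=Ro.from_euler("xyz",p["rotation"],degrees=True).as_matrix(); return p
def crop(p,c0,c1,r0,r1,k,f):
    cv2.imwrite(f,cv2.resize(cv2.cvtColor(p["pixels"][r0:r1,c0:c1],cv2.COLOR_RGB2BGR),None,fx=k,fy=k,interpolation=cv2.INTER_CUBIC))
E
python3 - <<'E'
from h import *
p=img("top"); crop(p,250,360,155,235,7,"pics/t2.png")
q=img("scene"); crop(q,195,305,175,270,6,"pics/s2.png")
print(atz(p,(306,196),60), proj(p,[0,0,0]),proj(q,atz(p,(306,196),60)))
E
```

```text
[591.06594971 -79.8433123   60.        ] [272.28674403 404.71419176] [250.02504761 213.30554968]
```

View pics/t2.png

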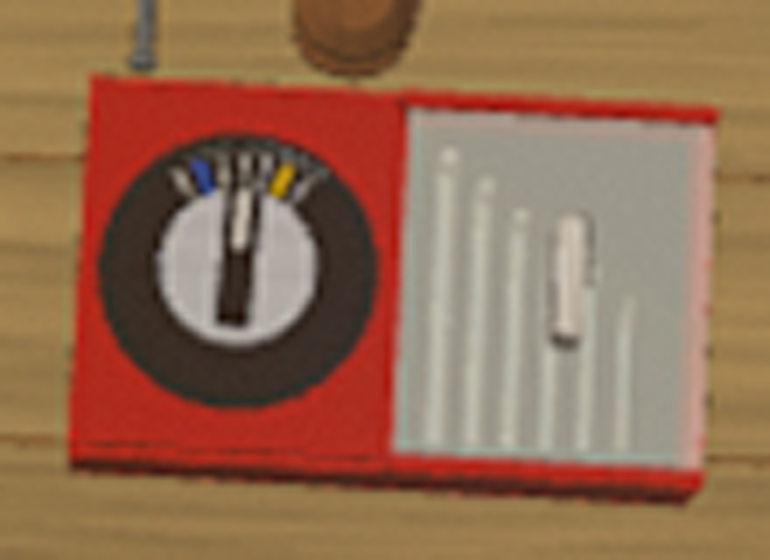

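View pics/s2.png

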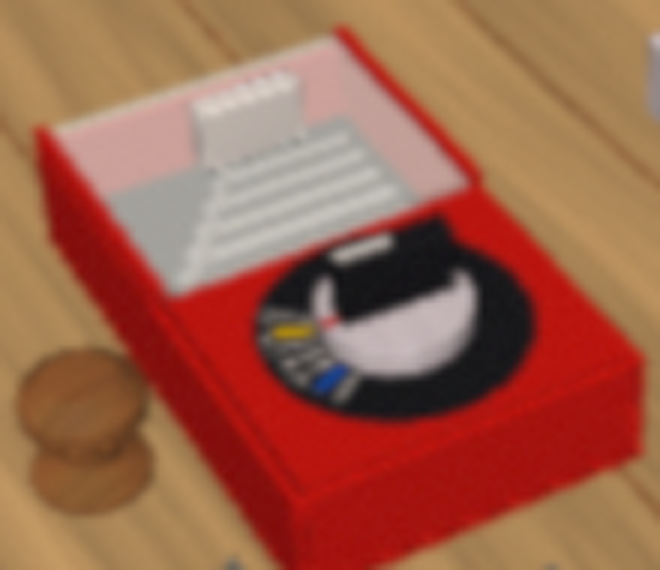

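```bash
python3 - <<'E'
from h import *
from scipy.optimize import least_squares
p=img("top");q=img("scene")
P=lambda c,r:((c+.5)/7-.5+250,(r+.5)/7-.5+155)
S=lambda c,r:((c+.5)/6-.5+195,(r+.5)/6-.5+175)
# case pts
T=[((80,130,60),P(92,77)),((80,-130,60),P(718,108)),((-80,130,60),P(70,463)),((-80,-130,60),P(701,476)),((0,64,60.5),P(238,270))]
C=[((80,130,60),S(297,500)),((80,-130,60),S(40,128)),((-80,130,60),S(640,360)),((-80,-130,60),S(345,28)),((0,64,60.5),S(396,325))]
def W(x,X):
    c,s=np.cos(x[2]),np.sin(x[2]);return np.array([x[0]+c*X[0]-s*X[1],x[1]+s*X[0]+c*X[1],X[2]])
def res(x,A): return np.concatenate([proj(k,W(x,X))-u for k,L in A for X,u in L])
for A in([(p,T)],[(q,C)],[(p,T),(q,C)]):
    r=least_squares(res,[590,-70,0],x_scale=[1,1,.01],args=(A,)); x=r.x; print(x[:2],np.degrees(x[2]),np.abs(r.fun).max())
    print(W(x,(0,64,93)),W(x,(0,-70,80)))
# bar: top at z105: ends of bar top
a,b=P(243,190),P(234,325); A_,B_=atz(p,a,105),atz(p,b,105);d=A_-B_
print("bar",A_,B_,np.linalg.norm(d),np.degrees(np.arctan2(d[1],d[0])))
a,b=P(572,215),P(565,345); A_,B_=atz(p,a,93),atz(p,b,93);d=A_-B_
print("fin",A_,B_,np.linalg.norm(d),np.degrees(np.arctan2(d[1],d[0])))
E
```

```text
[595.65247187 -79.65241449] -0.8050684278409508 1.40262912581872
[596.55171235 -15.65873225  93.        ] [ 594.6689276  -149.64550444   80.        ]
[595.9209115  -78.50116201] -2.2100628715128754 1.4593671940742183
[598.38896329 -14.54876784  93.        ] [ 593.22147985 -148.44909314   80.        ]
[595.79037198 -79.25294628] -1.524812052870493 1.9024170615223
[597.49340234 -15.27560898  93.        ] [ 593.92768251 -149.22815895   80.        ]
bar [622.20846572 -16.31396455 105.        ] [567.48399216 -14.21927108 105.        ] 54.764548264920194 -2.1920454442858164
fin [ 618.02861218 -148.95649406   93.        ] [ 565.01879616 -146.95464039   93.        ] 53.04760138865703 -2.1626803787187
```

Emit:
carry_out(
  rows=[
    [20,28,0,0,0,0.14,1],
    [22,28,0,0,0,0.14,1],
    [22,28,0,0,0,0.14,1],
    [22,28,0,0,0,0.14,1],
    [22,28,0,0,0,0.14,1],
    [22,28,0,0,0,0.14,1],
    [22,28,0,0,0,0.14,1],
    [22,28,0,0,0,0.14,1],
    [22,28,0,0,0,0.14,1],
    [22,28,0,0,0,0.14,1],
  ],
)

```text
time: 1.8
tool_pos: [383.8, -295.6, 239.9]
eef_rot: [180.0, 0.0, 96.5]
force: [0.2, -0.3, 0.2]
finger_gap: 87.8
grasp_force: 0.0
```

Emit:
carry_out(
  rows=[
    [22,28,0,0,0,0.14,1],
    [22,28,0,0,0,0.14,1],
    [22,28,0,0,0,0.14,1],
    [22,28,0,0,0,0.14,1],
    [22,28,0,0,0,0.14,1],
    [22,28,0,0,0,0.14,1],
    [22,28,0,0,0,0.14,1],
    [22,28,0,0,0,0.14,1],
    [22,28,0,0,0,0.14,1],
    [15,30,0,0,0,0.14,1],
    [0,0,0,0,0,0,1],
    [0,0,0,0,0,0,1],
  ],
)

```text
time: 3.0
tool_pos: [596.1, -14.5, 239.3]
eef_rot: [-180.0, -0.0, 176.4]
force: [-0.2, -0.7, -0.6]
finger_gap: 87.9
grasp_force: 0.0
```

Emit:
carry_out(
  rows=[
    [0,0,-30,0,0,0.03,1],
    [0,0,-30,0,0,0,1],
    [0,0,-30,0,0,0,1],
    [0,0,-25,0,0,0,1],
    [0,0,-15,0,0,0,1],
    [0,0,-10,0,0,0,1],
    [0,0,-6,0,0,0,1],
    [0,0,0,0,0,0,0.6],
    [0,0,0,0,0,0,0.6],
    [0,0,0,0,0,0,0.6],
  ],
)

```text
time: 4.0
tool_pos: [596.8, -14.9, 95.0]
eef_rot: [-180.0, 0.1, 178.1]
force: [0.2, -0.7, -0.1]
finger_gap: 67.3
grasp_force: 0.0
```

```bash
python3 - <<'E'
from h import *
s=env.get_state();print(s["tool_pos"],s["eef_rot"],s["force"],s["ft_torque"],s["finger_gap"])
q=img("scene"); crop(q,195,305,150,250,6,"pics/s3.png")
t=np.array(s["tool_pos"])
print("tcp px crop",[(proj(q,t+d)-[195,150])*6 for d in([0,0,0],[0,0,-17])])
E
```

```text
[596.75681607 -14.85846056  94.99885572] [-1.79992715e+02  1.19374402e-01  1.78121921e+02] [ 0.17182708 -0.7223055  -0.12913309] [ 0.05844304 -0.16782552 -0.01476947] 67.28917533580633
tcp px crop [array([393.04387368, 405.14354729]), array([394.30370801, 437.40919314])]
```

View pics/s3.png

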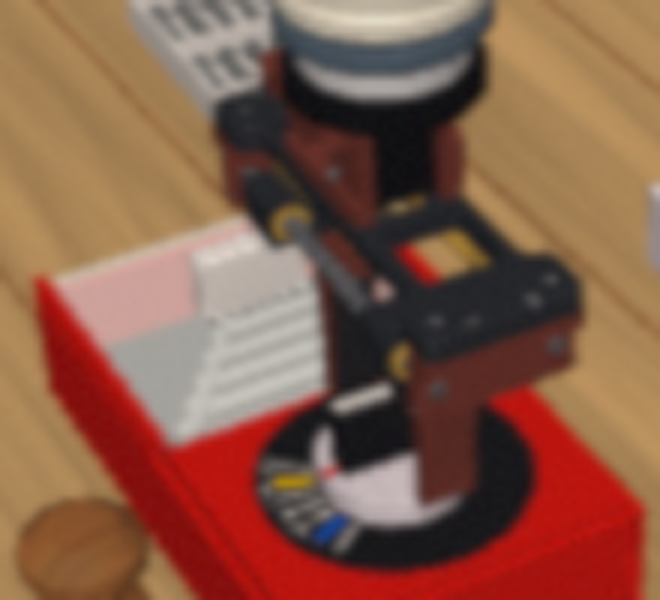

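The fingers straddle the bar (crop about 330–480, 300–500), clear of the disc and fin. Closing now.

Emit:
carry_out(
  rows=[
    [0,0,-2,0,0,0,0.3],
    [0,0,0,0,0,0,0],
    [0,0,0,0,0,0,0],
    [0,0,0,0,0,0,0],
    [0,0,0,0,0,0,0],
    [0,0,0,0,0,0,0],
    [0,0,0,0,0,0,0],
    [0,0,0,0,0,0,0],
    [0,0,0,0,0,0,0],
  ],
)

```text
time: 4.95
tool_pos: [596.2, -15.3, 91.6]
eef_rot: [-180.0, 0.0, 178.1]
force: [0.2, -3.3, -0.3]
finger_gap: 13.7
grasp_force: 29.9
```

```bash
cat > s.py <<'E'
from h import *
np.set_printoptions(precision=3,suppress=True)
s=env.get_state()
for k in("time","tool_pos","eef_rot","force","ft_torque","tau","finger_gap","grasp_force"):print(k,s[k])
E
python3 s.py
```

```text
time 4.95
tool_pos [596.167 -15.334  91.648]
eef_rot [-179.96     0.008  178.097]
force [ 0.209 -3.324 -0.33 ]
ft_torque [-0.391 -0.23  -0.049]
tau [  1.889 -44.583 -39.859   0.962   0.287  -0.048]
finger_gap 13.669293797003832
grasp_force 29.91462528705597
```

Emit:
carry_out(
  rows=[
    [0,-0.4,0,0,0,-0.04,0],
    [0,0,0,0,0,-0.08,0],
    [0,0,0,0,0,-0.08,0],
    [0,0,0,0,0,-0.08,0],
    [0,0,0,0,0,-0.08,0],
    [0,0,0,0,0,-0.04,0],
    [0,0,0,0,0,0,0],
    [0,0,0,0,0,0,0],
    [0,0,0,0,0,0,0],
    [0,0,0,0,0,0,0],
    [0,0,0,0,0,0,0],
  ],
)

```text
time: 6.05
tool_pos: [596.3, -14.6, 91.7]
eef_rot: [179.9, 0.0, 155.2]
force: [2.6, 4.5, -0.7]
finger_gap: 13.7
grasp_force: 29.9
```

```bash
python3 s.py; python3 - <<'E'
from h import *
q=img("scene"); crop(q,195,305,150,250,6,"pics/s4.png")
E
```

```text
time 6.05
tool_pos [596.35  -14.625  91.661]
eef_rot [179.931   0.005 155.245]
force [ 2.607  4.469 -0.681]
ft_torque [ 0.727 -0.691 -0.041]
tau [ -2.553 -44.971 -39.438  -1.519   1.016  -0.026]
finger_gap 13.73683642818589
grasp_force 29.9198055267334
```

View pics/s4.png

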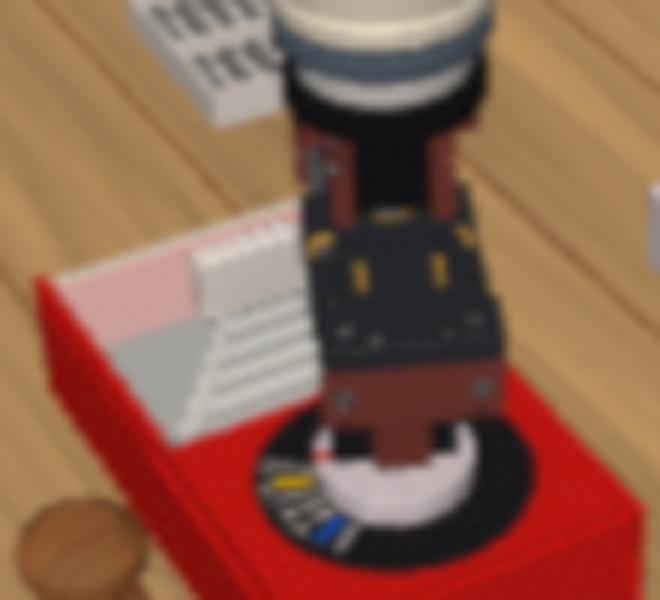

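```bash
python3 - <<'E'
from h import *
q=img("scene")
f=lambda c,r:((c+.5)/6-.5+195,(r+.5)/6-.5+150)
t=atz(q,f(322,456),73.5)
y=atz(q,f(293,482),61); b=atz(q,f(331,529),61); c=atz(q,f(396,464),61)
# disc centre from mask of bright disc / ring fit
print(t,y,b,c)
for cc in ((596.5,-14.8),(597.5,-15.3),c[:2]):
    a=lambda P:np.degrees(np.arctan2(P[1]-cc[1],P[0]-cc[0])); print(cc,"tip",a(t),"yellow",a(y),"blue",a(b), [np.hypot(*(P[:2]-cc)) for P in(t,y,b)])
E
```

```text
[624.67045109 -26.93526731  73.5       ] [635.96226701 -32.01585488  61.        ] [6.36452334e+02 5.19049944e-01 6.10000000e+01] [595.15496009 -19.2518971   61.        ]
(596.5, -14.8) tip -23.305411655031087 yellow -23.569774329054628 blue 20.978480265774515 [np.float64(30.67309940533357), np.float64(43.054107552054404), np.float64(42.788576904574896)]
(597.5, -15.3) tip -23.182177495714477 yellow -23.489958270484216 blue 22.102711183839993 [np.float64(29.556942630217943), np.float64(41.93764166231687), np.float64(42.04196349726153)]
[595.15496009 -19.2518971 ] tip -14.591202375955449 yellow -17.368956569581737 blue 25.58257606903735 [np.float64(30.499153867899416), np.float64(42.75692828814741), np.float64(45.78606196711678)]
```

The red tip, at about (322,456), lines up with the yellow mark at (293,482) to within 0.4°. Number 6 is set, so next is left to 2.

Emit:
carry_out(
  rows=[
    [0.2,0.4,0,0,0,0.05,0],
    [0,0,0,0,0,0.1,0],
    [0,0,0,0,0,0.12,0],
    [0,0,0,0,0,0.12,0],
    [0,0,0,0,0,0.12,0],
    [0,0,0,0,0,0.12,0],
    [0,0,0,0,0,0.1,0],
    [0,0,0,0,0,0.06,0],
    [0,0,0,0,0,0,0],
    [0,0,0,0,0,0,0],
    [0,0,0,0,0,0,0],
    [0,0,0,0,0,0,0],
  ],
)

```text
time: 7.35
tool_pos: [596.3, -16.1, 91.7]
eef_rot: [-179.9, -0.0, -159.7]
force: [2.5, -5.1, -1.3]
finger_gap: 14.0
grasp_force: 29.9
```

Emit:
carry_out(
  rows=[
    [0,0,0,0,0,0,0],
    [0,0,0,0,0,0,0],
  ],
)

```text
time: 7.55
tool_pos: [596.3, -16.1, 91.6]
eef_rot: [-179.9, -0.0, -159.7]
force: [2.1, -6.3, -1.8]
finger_gap: 13.7
grasp_force: 29.9
```

```bash
python3 s.py
```

```text
time 7.55
tool_pos [596.312 -16.124  91.649]
eef_rot [-179.885   -0.043 -159.659]
force [ 2.136 -6.347 -1.794]
ft_torque [-0.739 -0.526  0.017]
tau [  3.026 -44.875 -39.474   1.535   0.862   0.032]
finger_gap 13.668558836912368
grasp_force 29.949747920036316
```

Emit:
carry_out(
  rows=[
    [0,0.1,0,0,0,-0.05,0],
    [0,0.15,0,0,0,-0.1,0],
    [0,0.15,0,0,0,-0.1,0],
    [0,0.15,0,0,0,-0.1,0],
    [0.1,0.15,0,0,0,-0.1,0],
    [0.1,0.15,0,0,0,-0.1,0],
    [0.1,0.15,0,0,0,-0.1,0],
    [0.1,0.15,0,0,0,-0.1,0],
    [0.1,0.15,0,0,0,-0.1,0],
    [0.1,0.1,0,0,0,-0.1,0],
    [0.1,0.1,0,0,0,-0.08,0],
    [0,0,0,0,0,0,0],
  ],
)

```text
time: 8.75
tool_pos: [596.7, -14.0, 91.6]
eef_rot: [-179.9, 0.0, 141.3]
force: [-0.5, -4.0, -0.1]
finger_gap: 13.8
grasp_force: 29.9
```

```bash
cat > m.py <<'E'
from h import *
np.set_printoptions(precision=3,suppress=True)
A=[]
for i in range(4):
    s=env.get_state(); A.append(np.r_[s["tool_pos"][:2],s["eef_rot"][2],s["force"],s["ft_torque"],s["tau"][5]]); env.get_image("top")
A=np.array(A);print(s["time"],"grip",s["grasp_force"],"xy,yaw,F,M,t6",A.mean(0),"dial",np.radians(155.245-A[-1,2])+.4,"Mz",A[:,8])
E
python3 m.py
```

```text
8.9 grip 29.936447739601135 xy,yaw,F,M,t6 [596.711 -14.003 141.452   0.136  -4.293   0.211  -0.703  -0.117  -0.056
   0.275] dial 0.6398444369829369 Mz [-0.049 -0.051 -0.048 -0.077]
```

```bash
python3 m.py
```

```text
9.1 grip 29.93737041950226 xy,yaw,F,M,t6 [596.712 -13.998 141.489  -0.888  -5.532   0.735  -0.847  -0.015  -0.043
  -0.061] dial 0.6400814789919391 Mz [-0.078 -0.014 -0.037 -0.042]
```

Emit:
carry_out(
  rows=[
    [0,-0.3,0,0,0,-0.01,0],
    [0,-0.3,0,0,0,-0.01,0],
    [0,0,0,0,0,-0.01,0],
    [0,0,0,0,0,0,0],
  ],
)

```text
time: 9.55
tool_pos: [596.8, -14.0, 91.6]
eef_rot: [-180.0, -0.0, 139.7]
force: [-1.8, -3.0, 2.0]
finger_gap: 13.8
grasp_force: 29.9
```

```bash
python3 m.py
```

```text
9.7 grip 29.94463473558426 xy,yaw,F,M,t6 [596.772 -13.993 139.736  -3.107  -4.13    1.495  -0.71    0.321   0.03
   0.042] dial 0.6706796753993669 Mz [0.025 0.021 0.034 0.041]
```

Emit:
carry_out(
  rows=[
    [0,0,0,0,0,-0.01,0],
    [0,0,0,0,0,-0.01,0],
    [0,0,0,0,0,0,0],
  ],
)

```text
time: 10.05
tool_pos: [596.8, -14.0, 91.6]
eef_rot: [-180.0, -0.0, 138.6]
force: [-2.8, -4.5, 1.9]
finger_gap: 13.9
grasp_force: 29.9
```

```bash
python3 m.py
```

```text
10.2 grip 29.94558334350586 xy,yaw,F,M,t6 [596.809 -13.955 138.587  -3.024  -4.234   1.647  -0.743   0.363  -0.018
   0.04 ] dial 0.6906962614801717 Mz [ 0.009  0.008 -0.029 -0.058]
```

Emit:
carry_out(
  rows=[
    [0,0,0,0,0,-0.01,0],
    [0,0,0,0,0,-0.01,0],
    [0,0,0,0,0,0,0],
  ],
)

```text
time: 10.55
tool_pos: [596.8, -13.9, 91.6]
eef_rot: [-180.0, -0.0, 137.4]
force: [-3.4, -4.2, 2.0]
finger_gap: 13.9
grasp_force: 29.9
```

```bash
python3 m.py
```

```text
10.7 grip 29.945219457149506 xy,yaw,F,M,t6 [596.833 -13.938 137.43   -3.354  -3.996   1.723  -0.699   0.387   0.034
   0.04 ] dial 0.7108805142419111 Mz [0.011 0.005 0.064 0.058]
```

Emit:
carry_out(
  rows=[
    [0,0,0,0,0,-0.01,0],
    [0,0,0,0,0,-0.01,0],
    [0,0,0,0,0,0,0],
  ],
)

```text
time: 11.05
tool_pos: [596.9, -13.9, 91.6]
eef_rot: [-180.0, -0.0, 136.3]
force: [-3.9, -4.0, 1.9]
finger_gap: 13.6
grasp_force: 29.9
```

```bash
python3 m.py
```

```text
11.2 grip 29.945416152477264 xy,yaw,F,M,t6 [596.875 -13.913 136.277  -3.434  -3.674   2.237  -0.696   0.411  -0.013
   0.04 ] dial 0.7309811251125393 Mz [-0.021 -0.008  0.029 -0.052]
```

Emit:
carry_out(
  rows=[
    [0,0,0,0,0,-0.01,0],
    [0,0,0,0,0,-0.01,0],
    [0,0,0,0,0,0,0],
  ],
)

```text
time: 11.55
tool_pos: [596.9, -13.9, 91.6]
eef_rot: [-180.0, -0.0, 135.1]
force: [-3.4, -4.1, 1.9]
finger_gap: 14.0
grasp_force: 29.9
```

```bash
python3 m.py
```

```text
11.7 grip 29.94511127471924 xy,yaw,F,M,t6 [596.914 -13.871 135.128  -3.228  -3.743   2.091  -0.648   0.483   0.01
   0.04 ] dial 0.7510116883711782 Mz [ 0.017  0.045 -0.011 -0.012]
```

Emit:
carry_out(
  rows=[
    [0,0,0,0,0,-0.01,0],
    [0,0,0,0,0,-0.01,0],
    [0,0,0,0,0,0,0],
  ],
)

```text
time: 12.05
tool_pos: [596.9, -13.9, 91.6]
eef_rot: [-180.0, -0.0, 134.0]
force: [-4.5, -3.2, 2.2]
finger_gap: 13.8
grasp_force: 29.9
```

```bash
python3 m.py
```

```text
12.2 grip 29.94347870349884 xy,yaw,F,M,t6 [596.943 -13.852 133.998  -4.117  -3.162   2.448  -0.613   0.546   0.002
   0.04 ] dial 0.7706755296096193 Mz [-0.008 -0.013 -0.007  0.038]
```

Emit:
carry_out(
  rows=[
    [0,0,0,0,0,-0.01,0],
    [0,0,0,0,0,-0.01,0],
    [0,0,0,0,0,0,0],
  ],
)

```text
time: 12.55
tool_pos: [597.0, -13.8, 91.6]
eef_rot: [180.0, -0.0, 132.8]
force: [-3.8, -2.9, 2.4]
finger_gap: 13.9
grasp_force: 29.9
```

```bash
python3 m.py
```

```text
12.7 grip 29.94393825531006 xy,yaw,F,M,t6 [596.963 -13.838 132.855  -4.357  -2.509   2.723  -0.518   0.592  -0.02
   0.041] dial 0.7906393950717285 Mz [ 0.011 -0.056  0.03  -0.065]
```

Emit:
carry_out(
  rows=[
    [0,0,0,0,0,-0.01,0],
    [0,0,0,0,0,-0.01,0],
    [0,0,0,0,0,0,0],
  ],
)

```text
time: 13.05
tool_pos: [597.0, -13.8, 91.6]
eef_rot: [180.0, -0.0, 131.7]
force: [-4.5, -2.8, 1.8]
finger_gap: 13.8
grasp_force: 29.9
```

```bash
python3 m.py
```

```text
13.2 grip 29.943929314613342 xy,yaw,F,M,t6 [597.    -13.814 131.709  -4.54   -1.796   2.402  -0.367   0.576   0.001
   0.042] dial 0.8105799281556871 Mz [ 0.014 -0.009 -0.047  0.045]
```

Emit:
carry_out(
  rows=[
    [0,0,0,0,0,-0.01,0],
    [0,0,0,0,0,-0.01,0],
    [0,0,0,0,0,0,0],
  ],
)

```text
time: 13.55
tool_pos: [597.0, -13.8, 91.6]
eef_rot: [180.0, -0.0, 130.5]
force: [-3.6, -1.5, 3.3]
finger_gap: 14.3
grasp_force: 29.9
```

```bash
python3 m.py
```

```text
13.7 grip 29.944181442260742 xy,yaw,F,M,t6 [597.038 -13.803 130.561  -3.85   -1.141   2.841  -0.197   0.609   0.014
   0.043] dial 0.8306633847579785 Mz [-0.005  0.022  0.007  0.033]
```

Emit:
carry_out(
  rows=[
    [0,0,0,0,0,-0.01,0],
    [0,0,0,0,0,-0.01,0],
    [0,0,0,0,0,0,0],
  ],
)

```text
time: 14.05
tool_pos: [597.1, -13.8, 91.6]
eef_rot: [180.0, -0.0, 129.4]
force: [-3.3, 0.0, 2.5]
finger_gap: 13.6
grasp_force: 29.9
```

```bash
python3 m.py
```

```text
14.2 grip 29.944545328617096 xy,yaw,F,M,t6 [597.067 -13.795 129.417  -3.511  -0.036   2.691  -0.044   0.527   0.008
   0.044] dial 0.850627820706277 Mz [ 0.035 -0.022  0.026 -0.006]
```

Emit:
carry_out(
  rows=[
    [0,0,0,0,0,-0.01,0],
    [0,0,0,0,0,-0.01,0],
    [0,0,0,0,0,0,0],
  ],
)

```text
time: 14.55
tool_pos: [597.1, -13.8, 91.6]
eef_rot: [180.0, -0.0, 128.3]
force: [-3.0, 0.9, 0.8]
finger_gap: 13.9
grasp_force: 29.9
```

```bash
python3 m.py
```

```text
14.7 grip 29.945009350776672 xy,yaw,F,M,t6 [597.098 -13.781 128.272  -2.678   0.979   2.04    0.176   0.418   0.02
   0.047] dial 0.870611639783696 Mz [ 0.055 -0.016  0.033  0.01 ]
```

Emit:
carry_out(
  rows=[
    [0,0,0,0,0,-0.01,0],
    [0,0,0,0,0,-0.01,0],
    [0,0,0,0,0,0,0],
  ],
)

```text
time: 15.05
tool_pos: [597.1, -13.8, 91.6]
eef_rot: [180.0, -0.0, 127.1]
force: [-2.2, 2.5, 2.6]
finger_gap: 13.9
grasp_force: 29.9
```

```bash
python3 m.py
```

```text
15.2 grip 29.945515394210815 xy,yaw,F,M,t6 [597.109 -13.76  127.127  -2.08    1.806   1.793   0.319   0.266  -0.014
   0.049] dial 0.8905972132794355 Mz [ 0.001  0.027 -0.062 -0.021]
```

Emit:
carry_out(
  rows=[
    [0,0,0,0,0,-0.01,0],
    [0,0,0,0,0,-0.01,0],
    [0,0,0,0,0,0,0],
  ],
)

```text
time: 15.55
tool_pos: [597.1, -13.8, 91.7]
eef_rot: [180.0, -0.0, 126.0]
force: [-1.8, 2.0, 1.5]
finger_gap: 14.1
grasp_force: 29.9
```

```bash
python3 m.py
```

```text
15.7 grip 29.946069717407227 xy,yaw,F,M,t6 [597.147 -13.759 125.98   -1.082   2.765   1.262   0.531   0.062   0.014
   0.052] dial 0.9106377360038973 Mz [ 0.043 -0.04   0.046  0.01 ]
```

Emit:
carry_out(
  rows=[
    [0,0,0,0,0,-0.01,0],
    [0,0,0,0,0,-0.01,0],
    [0,0,0,0,0,0,0],
  ],
)

```text
time: 16.05
tool_pos: [597.2, -13.8, 91.6]
eef_rot: [180.0, -0.0, 124.8]
force: [0.5, 5.4, 0.4]
finger_gap: 13.9
grasp_force: 29.9
```

```bash
python3 m.py
```

```text
16.2 grip 29.946593642234802 xy,yaw,F,M,t6 [597.169 -13.756 124.835   0.363   4.785   0.803   0.758  -0.157   0.025
   0.055] dial 0.9306171424365433 Mz [-0.004  0.065  0.024  0.015]
```

Emit:
carry_out(
  rows=[
    [0,0,0,0,0,-0.01,0],
    [0,0,0,0,0,-0.01,0],
    [0,0,0,0,0,0,0],
  ],
)

```text
time: 16.55
tool_pos: [597.2, -13.7, 91.7]
eef_rot: [180.0, -0.0, 123.7]
force: [1.2, 5.5, -0.5]
finger_gap: 13.8
grasp_force: 29.9
```

```bash
python3 m.py; python3 - <<'E'
from h import *
q=img("scene"); crop(q,195,305,150,250,6,"pics/s5.png")
E
```

```text
16.7 grip 29.94847297668457 xy,yaw,F,M,t6 [597.192 -13.737 123.675   1.382   5.058   0.235   0.907  -0.343   0.012
   0.058] dial 0.9509224446984383 Mz [ 0.022 -0.004  0.009  0.02 ]
```

View pics/s5.png

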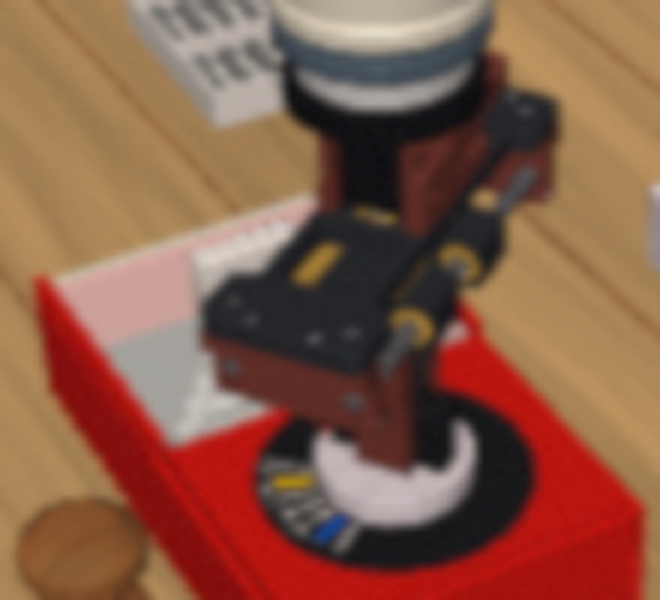

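The bar has turned with the fingers and its pointer end is hidden behind the finger at about (380,430). There is no slip, so the stop is still ahead.

Emit:
carry_out(
  rows=[
    [0,0.2,0,0,0,-0.01,0],
    [0,0.2,0,0,0,-0.01,0],
    [0,0,0,0,0,0,0],
  ],
)

```text
time: 17.1
tool_pos: [597.2, -13.7, 91.6]
eef_rot: [180.0, 0.0, 122.5]
force: [1.4, 3.1, -0.3]
finger_gap: 13.7
grasp_force: 30.0
```

```bash
python3 m.py
```

```text
17.25 grip 29.95495229959488 xy,yaw,F,M,t6 [597.208 -13.69  122.529   2.136   3.59   -0.11    0.705  -0.544   0.063
   0.106] dial 0.9708819215745894 Mz [ 0.106  0.082  0.093 -0.027]
```

Emit:
carry_out(
  rows=[
    [0,0,0,0,0,-0.01,0],
    [0,0,0,0,0,-0.01,0],
    [0,0,0,0,0,0,0],
  ],
)

```text
time: 17.6
tool_pos: [597.2, -13.7, 91.7]
eef_rot: [180.0, 0.0, 121.4]
force: [3.6, 3.0, -1.5]
finger_gap: 13.6
grasp_force: 30.0
```

```bash
python3 m.py
```

```text
17.75 grip 29.97137188911438 xy,yaw,F,M,t6 [597.232 -13.649 121.387   3.479   2.636  -1.131   0.598  -0.924   0.14
   0.18 ] dial 0.9907722414433994 Mz [0.176 0.149 0.158 0.075]
```

Emit:
carry_out(
  rows=[
    [0,0,0,0,0,-0.008,0],
    [0,0,0,0,0,-0.007,0],
    [0,0,0,0,0,0,0],
  ],
)

```text
time: 18.1
tool_pos: [597.2, -13.6, 91.7]
eef_rot: [180.0, 0.0, 120.5]
force: [4.0, 3.3, -1.0]
finger_gap: 13.7
grasp_force: 30.0
```

```bash
python3 m.py
```

```text
18.25 grip 30.00043272972107 xy,yaw,F,M,t6 [597.242 -13.604 120.544   4.086   3.229  -1.075   0.584  -0.97    0.236
   0.238] dial 1.0055855262001625 Mz [0.222 0.274 0.189 0.258]
```

Emit:
carry_out(
  rows=[
    [0,0,0,0,0,-0.006,0],
    [0,0,0,0,0,-0.006,0],
    [0,0,0,0,0,0,0],
    [0,0,0,0,0,0,0],
    [0,0,0,0,0,0,0],
    [0,0,0,0,0,0,0],
  ],
)

```text
time: 18.9
tool_pos: [597.3, -13.6, 91.6]
eef_rot: [180.0, 0.0, 119.9]
force: [4.1, 3.4, -1.2]
finger_gap: 13.7
grasp_force: 30.0
```

```bash
python3 m.py
```

```text
19.05 grip 30.01410573720932 xy,yaw,F,M,t6 [597.263 -13.609 119.865   3.97    3.209  -1.528   0.566  -1.001   0.276
   0.269] dial 1.0174834491072753 Mz [0.293 0.251 0.299 0.262]
```

Firm contact: the moment rose steadily from about 0.97 rad to 0.27 N m, about 0.22 of it on the tab. I held that for more than 0.6 s, and now let go.

Emit:
carry_out(
  rows=[
    [0,0,0,0,0,0,0.5],
    [0,0,0,0,0,0,0.5],
    [0,0,0,0,0,0,0.5],
    [0,0,0,0,0,0,0.5],
    [0,0,0,0,0,0,0.5],
    [0,0,5,0,0,0,0.6],
    [0,0,15,0,0,0,0.6],
    [0,0,25,0,0,0,0.6],
    [0,0,30,0,0,0,0.6],
    [0,0,20,0,0,0,0.6],
  ],
)

```text
time: 20.1
tool_pos: [597.6, -13.6, 190.7]
eef_rot: [179.8, 0.1, 119.8]
force: [-0.2, -0.4, -0.2]
finger_gap: 52.7
grasp_force: 0.0
```

Emit:
carry_out(
  rows=[
    [0,-15,0,0,0,0.14,0.6],
    [0,-20,0,0,0,0.14,0.6],
    [0,-20,0,0,0,0.14,0.6],
    [0,-20,0,0,0,0.14,0.6],
    [0,-20,0,0,0,0.14,0.6],
    [0,-20,0,0,0,0.14,0.6],
    [-2,-20,0,0,0,0.14,0.6],
    [0,0,0,0,0,0.03,0.6],
    [0,0,0,0,0,0,0.6],
    [0,0,0,0,0,0,0.6],
  ],
)

```text
time: 21.1
tool_pos: [595.2, -148.4, 187.7]
eef_rot: [-180.0, 0.1, 177.7]
force: [0.0, -0.2, 0.5]
finger_gap: 52.5
grasp_force: 0.0
```

```bash
python3 s.py; python3 - <<'E'
from h import *
q=img("scene"); crop(q,195,305,150,250,6,"pics/s6.png")
E
```

```text
time 21.1
tool_pos [ 595.192 -148.442  187.699]
eef_rot [-179.989    0.063  177.66 ]
force [ 0.014 -0.186  0.528]
ft_torque [ 0.    -0.138 -0.016]
tau [ -0.387 -45.939 -40.742  -0.061   0.068  -0.045]
finger_gap 52.490295010099985
grasp_force 0.0
```

View pics/s6.png

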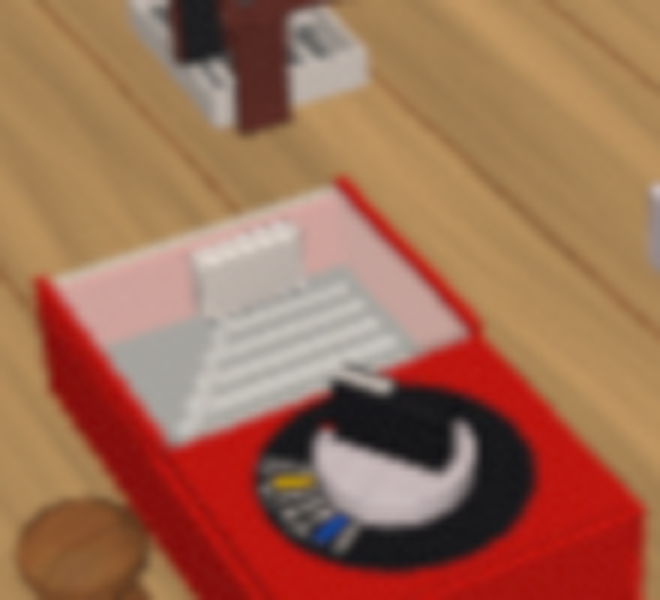

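The dial has stayed well past 6: red tip at about (328,428), yellow at (293,482). The fin is at crop (192–298, 225–320), with the open fingers above it.

Emit:
carry_out(
  rows=[
    [-1,-0.9,-25,0,0,0.01,0.6],
    [0,0,-30,0,0,0,0.6],
    [0,0,-25,0,0,0,0.6],
    [0,0,-15,0,0,0,0.6],
    [0,0,-8,0,0,0,0.6],
    [0,0,-2,0,0,0,0.6],
    [0,0,0,0,0,0,0.6],
    [0,0,0,0,0,0,0.6],
  ],
)

```text
time: 21.95
tool_pos: [594.8, -149.6, 83.3]
eef_rot: [-180.0, 0.1, 178.3]
force: [0.4, 0.3, 0.2]
finger_gap: 52.8
grasp_force: 0.0
```

Emit:
carry_out(
  rows=[
    [0,0,0,0,0,0,0.3],
    [0,0,0,0,0,0,0],
    [0,0,0,0,0,0,0],
    [0,0,0,0,0,0,0],
    [0,0,0,0,0,0,0],
    [0,0,0,0,0,0,0],
    [0,0,0,0,0,0,0],
  ],
)

```text
time: 22.65
tool_pos: [594.0, -149.4, 81.6]
eef_rot: [180.0, -0.0, 178.3]
force: [0.1, 1.0, 0.3]
finger_gap: 11.9
grasp_force: 30.0
```

Gripped, aligned. Pull along the case's −y.

Emit:
carry_out(
  rows=[
    [0,-3,0,0,0,0,0],
    [-0.2,-6,0,0,0,0,0],
    [-0.2,-8,0,0,0,0,0],
    [-0.3,-8,0,0,0,0,0],
    [-0.2,-8,0,0,0,0,0],
    [-0.3,-8,0,0,0,0,0],
    [-0.2,-8,0,0,0,0,0],
    [-0.2,-6,0,0,0,0,0],
    [-0.2,-5,0,0,0,0,0],
    [0,0,0,0,0,0,0],
  ],
)

```text
time: 23.65
tool_pos: [592.3, -210.8, 81.7]
eef_rot: [-179.9, 0.0, 178.2]
force: [0.9, -2.0, -1.2]
finger_gap: 11.9
grasp_force: 30.0
```

Emit:
carry_out(
  rows=[
    [-0.1,-2,0,0,0,0,0],
    [-0.1,-2,0,0,0,0,0],
    [0,-1.5,0,0,0,0,0],
    [0,-1,0,0,0,0,0],
    [0,-1,0,0,0,0,0],
    [0,0,0,0,0,0,0],
  ],
)

```text
time: 24.25
tool_pos: [592.1, -217.0, 81.6]
eef_rot: [-180.0, 0.0, 178.3]
force: [2.0, 1.1, -0.6]
finger_gap: 11.7
grasp_force: 30.0
```

Emit:
carry_out(
  rows=[
    [0,-1,0,0,0,0,0],
    [0,0,0,0,0,0,0],
  ],
)

```text
time: 24.45
tool_pos: [592.0, -218.0, 81.6]
eef_rot: [-180.0, 0.0, 178.3]
force: [1.6, 2.1, -0.2]
finger_gap: 11.7
grasp_force: 30.0
```

Emit:
carry_out(
  rows=[
    [0,-1,0,0,0,0,0],
    [0,0,0,0,0,0,0],
  ],
)

```text
time: 24.65
tool_pos: [592.0, -219.1, 81.6]
eef_rot: [-180.0, 0.0, 178.3]
force: [1.1, 0.8, -1.2]
finger_gap: 11.7
grasp_force: 30.0
```

Emit:
carry_out(
  rows=[
    [0,-0.7,0,0,0,0,0],
    [0,0,0,0,0,0,0],
    [0,0,0,0,0,0,0],
  ],
)

```text
time: 24.95
tool_pos: [592.0, -219.4, 81.6]
eef_rot: [180.0, -0.0, 178.3]
force: [1.6, 3.1, -0.7]
finger_gap: 12.0
grasp_force: 30.0
```

Emit:
carry_out(
  rows=[
    [0,-0.7,0,0,0,0,0],
    [0,0,0,0,0,0,0],
    [0,0,0,0,0,0,0],
  ],
)

```text
time: 25.25
tool_pos: [592.0, -219.5, 81.5]
eef_rot: [179.9, -0.0, 178.3]
force: [0.1, 5.6, 0.7]
finger_gap: 11.9
grasp_force: 30.0
```

Force rises with no further travel: the door is at its end stop, 70 mm open. Release and lift.

Emit:
carry_out(
  rows=[
    [0,0,0,0,0,0,0.5],
    [0,0,0,0,0,0,0.5],
    [0,0,0,0,0,0,0.5],
    [0,0,0,0,0,0,0.5],
    [0,0,5,0,0,0,0.5],
    [0,0,15,0,0,0,0.5],
    [0,0,30,0,0,0,0.5],
    [0,0,35,0,0,0,0.5],
    [0,-30,30,0,0,0,0.5],
    [0,-40,30,0,0,0,0.5],
    [-20,-40,0,0,0,0,0.5],
    [0,0,0,0,0,0,0.5],
  ],
)

```text
time: 26.45
tool_pos: [570.2, -335.4, 229.5]
eef_rot: [-179.8, 0.1, 178.0]
force: [0.7, 1.2, -0.3]
finger_gap: 44.0
grasp_force: 0.0
```

```bash
python3 - <<'E'
from h import *
q=img("scene"); crop(q,170,340,120,270,4,"pics/s7.png")
f=lambda t:(proj(q,t)-[170,120])*4
print("fin open expected, closed:",f([592,-219.5,80]),f([594,-149.5,80]))
E
```

```text
fin open expected, closed: [218.60122041 241.45683478] [263.26751956 294.16316236]
```

View pics/s7.png

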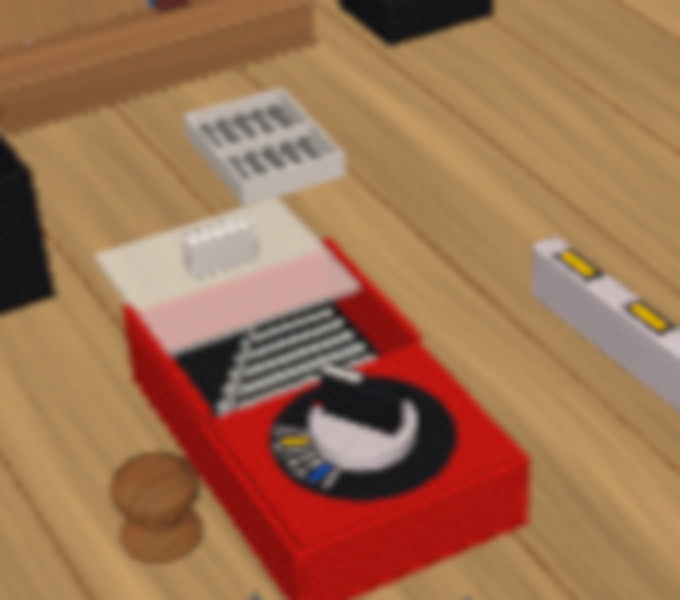

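The door is fully open: the fin is at (220,245), where I expected it at (219,241). The dial is where I left it and the other things in view are undisturbed.

```bash
python3 -c "
from workcell import env
print(env.sign_off())"
```

```text
the job is handed in; nothing more can be done
None
```

I turned the dial right to 6, left to 2, then right to the stop (about 0.22 N m on the tab, not forced), let go, slid the door fully open (70 mm), let go, and handed the job in at about 26 s; the last picture showed nothing else disturbed.

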